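# Draw the tool chest's bolt against its spring catch

### The arm

A 6-joint arm with a two-finger parallel gripper is mounted at the origin on the work surface. World frame = base frame: x ahead of the robot, y to its left, z up, the work surface at z = 0. Lengths are in m, angles in rad, forces in N, time in s.
With the tool pointing down it reaches from about 0.35 to 0.925 m from the base axis. Payload 6.4 kg.
Tool frame: the origin (TCP) lies midway between the tips of the shut fingers; the grasp point (between the pads) lies 19 mm behind it (grip_point_offset is the distance from the TCP to the grasp point, in m); z points along the fingers, y is the direction in which the jaws open and shut (so a half turn about z gives the same grasp; the last joint's range is limited). The gripper opens to 94 mm and grips with 3 to 60 N. Pads are 16 mm wide; open, the fingers measure 119 mm over their backs; the gripper's body (75 mm by 177 mm) begins 78 mm behind the grasp point.
Start: joints at [1.004, 0.245, 1.558, -0, 1.339, -0.174], TCP at [0.249, 0.601, 0.205] pointing down, gripper open.
Joint ranges: [-3.13, 3.13], [-1.02, 2.26], [0.13, 2.54], [-0.95, 4.09], [0.21, 2.88], [-2.74, 2.74]. Speed limits (rad/s): [2.57, 2.57, 3.14, 3.14, 3.14, 3.14].

### API

Orientations are given as a unit quaternion [x, y, z, w].
In Python, from bench import * gives the robot as it stands. The module is installed in compiled form; this text tells all that it offers.
- The arm moves only by the tool arm_command, never from a script. Its argument "targets" is a list of rows, each an object of numbers: "dx", "dy", "dz": the shift along the tool's x, y, z in cm; "rx", "ry", "rz": the turn, a rotation vector about the tool's x, y, z in rad; "grip": the opening in per cent of the stroke, from 0 (shut) to 100 (fully open). A call has exactly 5 rows; each row shifts and turns the commanded pose from where the row before left it, along the tool's axes as they then stand; what a row does not reach is not made up. A row lasts 1/12 s, in which the tool goes at most 41.7 mm and 7.16 degrees, less where a joint would pass 70% of its speed; a pose out of reach is approached as far as the arm can. A call with a gripper value outside its range is refused whole. The fingers move at their own pace and stop on an object; "force" is the grip in N (left out, the last holds). Time passes only in rows, so rows that do not move let the fingers close, or fill a call up. It gives the time, the measured TCP pose, the force and the opening at its end, in the units of the state.
- read_state(): the state, without advancing time (a new reading comes with each control period).
- snapshot(name): name is "scene" or "top"; returns (picture, depth): 384x512x3 uint8, red, green, blue; 384x512 float32, m along the optical axis (not along the pixel's ray), 0 where there is no reading.
- calibration(name): a dict with "fx", "fy", "cx", "cy" (pixels), "pose" (4x4, takes a point from camera to world coordinates). Camera axes: x right, y down, z forward; pixel columns grow to the right and rows downward; lengths in m; the calibration is good to about 2 mm. A picture is of the moment at which its call begins. calibration takes no time and is no camera call.
- finish_job(): hands the job in, once; it reports no verdict.
The state is a dict: "t": time; "joint_positions": joint angles; "joint_velocities": joint speeds; "effort": joint torques, N m; "position": TCP position; "tcp_rot": TCP orientation; "contact_force": force on the tool from outside, world axes, zero at the start; "wrist_torque": the same for the moment, N m; "width": opening from 0.0 (shut) to 1.0 (fully open).
Only numpy, scipy, OpenCV 4.12 (cv2) and the standard library are available. Lean on these libraries where they do the work, as an engineer would, in place of code of your own. Each camera call takes 0.05 s, during which the arm holds its last target. There are 200 camera calls.

### The job

Unbolt the steel tool chest: press its spring catch down with one fingertip and keep it held down all the way while the other fingertip pushes the bolt's upright tab along, out of its keeper, until the bolt is fully drawn against its stop. Then let go so that the catch springs up and locks the bolt open. Only press and push, grasp nothing; do not shove or lift the chest, and leave the other things on it and around it where they are.

Things in the scene. Friction and masses are not known exactly. Their poses are not given: they have to be found in the camera images.
- chest: Flat green steel tool chest, 240 (x) x 340 (y) x 90 mm high, 9 kg, standing loose on the bench. Origin at the centre of its underside, z up. Its lid has a narrow and a wide leaf, meeting in a seam across the lid at y = -76. A keeper loop for the bolt stands on the narrow leaf at x = 32, y = -93.
- chest_top (a point): Centre of the lid's top, axes as the chest's (lengths here in mm). The steel slide-bolt unit is mounted flat around it: the bolt runs along y at x = +32, the catch bar lies parallel to it at x = -32. All between and around them (base plate, guides, keeper, rack) is lower than 27 above the lid, so fingertips may sweep over it at the height of the pressed catch.
- catch_pad: Spring catch: a flat level steel bar, 24 (x) x 110 (y) x 8 mm thick, beside the bolt. Origin at the centre of its upper face; axes as the chest's. At rest this face is 46 mm above the lid (136 above the bench). It sinks straight down when pressed anywhere along it and springs back when let go; a fingertip may slide along it while pressing.
- catch (a joint): How far the catch is pressed down, m: 0 up (locking), 0.010 at its bottom stop. The spring takes 3 N to start, 7 N at the stop. Its tooth sits in a notched rack on the bolt's side; at 0.007 or more the bolt runs freely. If let up on the way the tooth drops into a notch and stops the bolt.
- bolt_tab: The bolt's handle: an upright steel tab, 24 (x) x 14 (y) x 48 mm high, fixed on the bolt bar (14 square, 160 long). Origin at the centre of its top face, 68 mm above the lid (158 above the bench); axes as the chest's. It is 64 mm from the catch bar across the bolt, centre line to centre line. It is pushed along the chest's +y.
- bolt (a joint): Bolt travel along the chest's +y, m: 0 fully shot into the keeper on the narrow leaf, 0.040 fully drawn, at its stop. It slides with about 3 N of friction. With the catch up it has 2 mm of play only. Fully drawn, the catch can spring up into the last notch and lock it there.
- tape_measure: Tape measure, a 45 x 45 x 34 mm block with rounded edges, loose on the chest's lid in a corner. Origin at its underside. To be left alone.
- screw_jar: Small glass jar with a steel cap, 44 across and 42 mm high, loose on the lid in a corner. Origin at its underside. To be left alone.
- socket: Steel wrench socket, 28 across and 38 mm high, loose on the lid in a corner. Origin at its underside. To be left alone.
- spray_can: Spray can, 60 across and 190 mm high, on the bench just beyond the chest. Origin at its underside. To be left alone.
- glue_bottle: Glue bottle, 56 across and 150 mm high, on the bench just beyond the chest. Origin at its underside. To be left alone.
- screwdriver: Screwdriver lying on the bench beside one end of the chest. Origin at its underside. To be left alone.
- mug: Mug, 80 across and 90 mm high, on the bench beside the other end of the chest. Origin at its underside. To be left alone.

How it is judged:
On the way, in this order (a step that is already met when the one before it is completed fails the run):
1. a finger holds the catch down while the bolt is still shot (contact force between the fingers and catch_pad above 0.5 N and value of joint catch above 0.0055 m and value of joint bolt below 0.005 m), for 0.1 s.
2. the bolt is being slid by a finger on its tab with a finger holding the catch down (contact force between the fingers and catch_pad above 0.5 N and contact force between the fingers and bolt_tab above 0.5 N and value of joint catch above 0.004 m and value of joint bolt above 0.01 m), for 0.02 s.
3. the bolt is fully drawn with the catch still held down (contact force between the fingers and catch_pad above 0.5 N and value of joint catch above 0.004 m and value of joint bolt above 0.037 m), for 0.05 s.
At the end, for the whole second after the job is handed in: The bolt is drawn by more than 37 of its 40 mm and at rest, the catch is up again (less than 2 mm down), the chest is within 15 mm of where it stood and level, and every other thing is within 20 mm of where it stood (value of joint bolt above 0.037 m and value of joint catch below 0.002 m and velocity of joint bolt between -0.005 and 0.005 m/s and distance of chest from where it was at the start of the episode below 0.015 m and angle between chest's own z axis and vertical below 0.03 rad and distance of each of tape_measure, screw_jar, socket, spray_can, glue_bottle, screwdriver, mug from where it was at the start of the episode below 0.02 m); the robot touches nothing.
It fails at once if the catch is let up (less than 3 mm down) while the bolt is on its way (value of joint bolt between 0.006 and 0.034 m and value of joint catch below 0.003 m).
It fails at once if the chest is shoved, lifted or tipped (15 mm, or 10 mm up) (distance of chest from where it was at the start of the episode above 0.015 m or height (world z) of chest above 0.01 m or angle between chest's own z axis and vertical above 0.05 rad).
It fails at once if another thing is moved by 20 mm or more, lifted or carried (distance of any of tape_measure, screw_jar, socket, spray_can, glue_bottle, screwdriver, mug from where it was at the start of the episode above 0.02 m).
It also fails if it takes over 35 s, if anything falls off the work surface, if the arm or the gripper's body presses on something with over 40 N, if the wrist force passes 120 N, or if a joint passes its speed limit or range.

## Working session

There is one attempt and no reset: what is moved stays moved. The work goes in short steps, Python scripts to look and compute and a tool call to move; the robot and the scene stay as the last step left them, time stands still between calls to the robot, and variables do not carry over. Pictures are saved under pics/ and viewed, about 8 in all and at most 12, crops included, and the job is handed in when it is done.

Besides the shell and the picture viewer there is one more tool, called as a command line: name --argument value ..., lists and objects as JSON in quotes. arm_command: Moves the arm, as the interface text tells. Its arguments: {"type":"object","properties":{"targets":{"type":"array"},"force":{"type":"number"}},"required":["targets"]}

```bash
mkdir -p pics
python3 - <<'E'
from bench import *
import cv2,numpy as np
for n in("scene","top"):
    p,d=snapshot(n); np.savez(f"{n}0.npz",p=p,d=d)
    cv2.imwrite(f"pics/{n}0.png",cv2.resize(p[:,:,::-1],(768,576)))
    c=calibration(n);print(n,c["fx"],c["cx"],c["cy"],np.round(c["pose"],3).tolist())
s=read_state();print(s)
E
```

```text
scene 370.4782131425801 259.8850611514158 189.56819223498024 [[0.796, 0.362, -0.485, 0.997], [0.605, -0.5, 0.62, -0.444], [-0.018, -0.787, -0.617, 0.61], [0.0, 0.0, 0.0, 1.0]]
top 384.5121023069208 259.812174669248 190.99353619451324 [[0.008, -0.99, 0.142, 0.449], [-1.0, -0.006, 0.015, 0.058], [-0.014, -0.143, -0.99, 1.084], [0.0, 0.0, 0.0, 1.0]]
{'t': 0.1, 'joint_positions': array([ 1.00390157e+00,  2.45752856e-01,  1.55887935e+00,  1.36122586e-05,
        1.33869838e+00, -1.74128856e-01]), 'joint_velocities': array([-0.00046501,  0.0013407 , -0.00311484, -0.00089983,  0.00167279,
       -0.0004577 ]), 'effort': array([-9.90246117e-04, -4.16915166e+01, -3.15524304e+01,  6.86336355e-02,
        3.09163285e-02, -1.96580237e-05]), 'position': array([0.24849932, 0.60004066, 0.2044569 ]), 'tcp_rot': array([ 1.95124557e-01,  9.80778085e-01, -8.07599078e-04, -3.20817895e-04]), 'contact_force': array([-0.17666537, -0.27456135,  0.25961412]), 'wrist_torque': array([ 0.024334  ,  0.00409394, -0.03896719]), 'width': 0.999738381539014}
```

View pics/scene0.png

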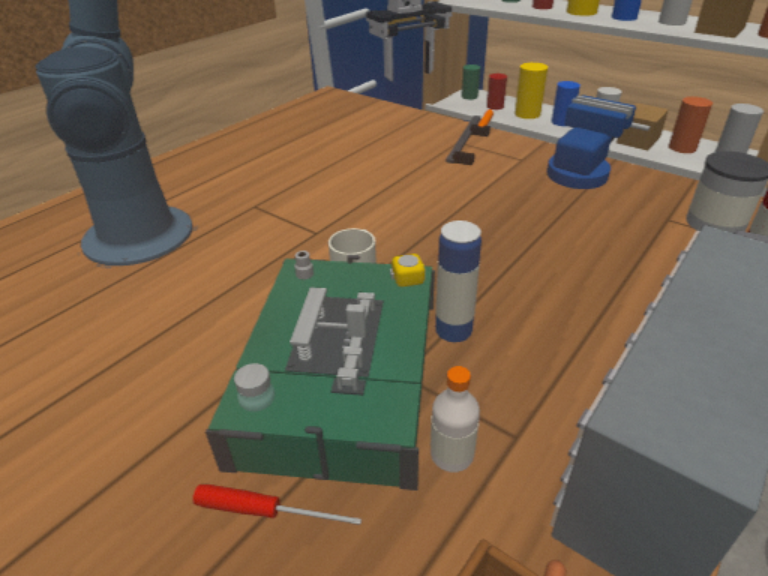

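View pics/top0.png

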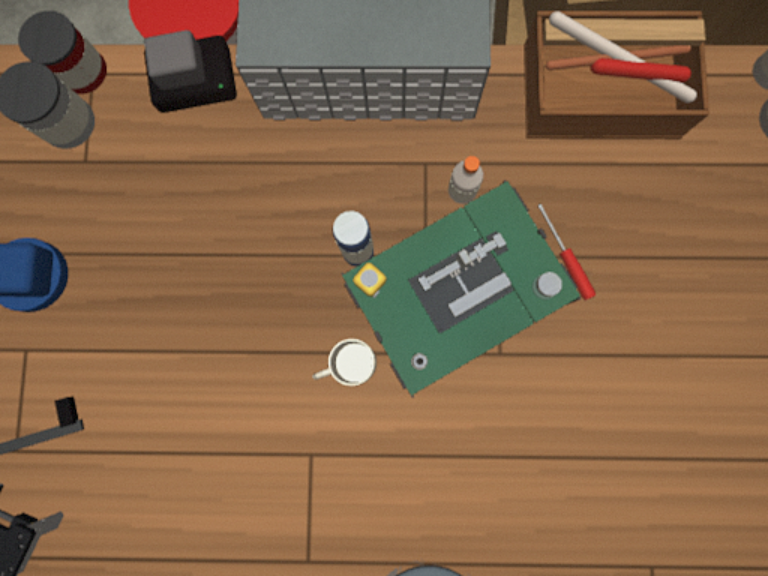

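Scene view: the chest stands diagonally, with the catch bar (about 310,315) and the tab (about 356,318). The narrow leaf faces the camera. Top view: the bar runs from (450,310) to (510,282), the tab is near (468,257), and chest +y points left and down. I'll measure these next.

```bash
cat > h.py <<'E'
from bench import *
import cv2,numpy as np
def pts(n,d):
    c=calibration(n);v,u=np.mgrid[:384,:512];P=np.stack([(u-c["cx"])/c["fx"]*d,(v-c["cy"])/c["fy"]*d,d],-1)
    T=np.array(c["pose"]);return P@T[:3,:3].T+T[:3,3]
def ray(n,u,v,z):
    c=calibration(n);T=np.array(c["pose"]);r=T[:3,:3]@[(u-c["cx"])/c["fx"],(v-c["cy"])/c["fy"],1]
    return T[:3,3]+r*(z-T[2,3])/r[2]
E
python3 - <<'E'
from h import *
for n in("scene","top"):
    f=np.load(n+"0.npz");p,d=f["p"],f["d"];W=pts(n,d)
    hsv=cv2.cvtColor(p,cv2.COLOR_RGB2HSV);x,y,z=W[...,0],W[...,1],W[...,2]
    g=((hsv[...,0]>60)&(hsv[...,0]<90)&(hsv[...,1]>90)&(d>0)&(z>.07)&(z<.11)).astype(np.uint8)
    k,l,st,_=cv2.connectedComponentsWithStats(g);i=1+st[1:,4].argmax()
    m=l==i;print(n,"lid z",np.median(z[m]),m.sum())
    hull=cv2.convexHull(np.argwhere(m)[:,::-1].astype(np.int32))
    h=np.array([ray(n,*q[0],np.median(z[m]))[:2] for q in hull])
    r=cv2.minAreaRect((h*1000).astype(np.float32));print(" lid rect mm",r)
    box=cv2.boxPoints(((r[0]),(r[1][0]-4,r[1][1]-4),r[2]))
    ins=np.array([[cv2.pointPolygonTest(box,(float(a*1000),float(b*1000)),False)>0 for a,b in zip(X,Y)] for X,Y in zip(x,y)])
    low=ins&(hsv[...,1]<60)
    for name,a,b in(("catch",.128,.142),("tab",.150,.165)):
        k,l,st,ce=cv2.connectedComponentsWithStats((low&(z>a)&(z<b)).astype(np.uint8))
        for i in range(1,k):
            if st[i,4]<12:continue
            q=l==i;hz=np.median(z[q]);R=np.array([ray(n,u,v,hz)[:2] for v,u in np.argwhere(q)])
            print(" ",name,"px",ce[i].round(1),st[i,4],"xyz",W[q].mean(0).round(4),"z",hz.round(4),"rect",np.round(cv2.minAreaRect((R*1000).astype(np.float32))[0],1),np.round(cv2.minAreaRect((R*1000).astype(np.float32))[1:][0],1),cv2.minAreaRect((R*1000).astype(np.float32))[2])
p=np.load("top0.npz")["p"];q=np.load("scene0.npz")["p"]
a=cv2.resize(p[140:230,260:380,::-1],(720,540)[:2],interpolation=cv2.INTER_CUBIC)
cv2.imwrite("pics/crop1.png",a)
E
```

```text
scene lid z 0.08843099703151486 8398
 lid rect mm ((599.0337524414062, -55.3924560546875), (236.3651885986328, 345.22613525390625), 30.624746322631836)
  catch px [205.  211.2] 494 xyz [ 0.5767 -0.0813  0.134 ] z 0.1343 rect [575.1 -78.9] [ 25.  113.4] 30.465089797973633
  catch px [236.9 214.6] 72 xyz [ 0.6349 -0.0541  0.1351] z 0.1352 rect [634.4 -53. ] [23.3 22.5] 40.74005126953125
  catch px [166.9 250.3] 312 xyz [ 0.5921 -0.1937  0.1303] z 0.1303 rect [ 592.  -193.2] [38.  40.7] 49.705875396728516
  tab px [236.2 205.7] 80 xyz [ 0.6328 -0.0519  0.155 ] z 0.1557 rect [633.5 -53.3] [23.3 17.3] 36.021575927734375
top lid z 0.09103010170634673 4571
 lid rect mm ((596.0607299804688, -48.18479919433594), (236.78408813476562, 335.9374084472656), 30.392377853393555)
  catch px [319.  195.5] 429 xyz [ 0.5749 -0.074   0.1368] z 0.1369 rect [575.  -74.1] [ 24.  110.2] 30.53346061706543
  catch px [365.6 188.5] 203 xyz [ 0.5936 -0.1908  0.1328] z 0.1328 rect [ 593.7 -190.5] [37.8 37.6] 0.31481459736824036
  catch px [279.1 239.8] 41 xyz [0.4652 0.0245 0.13  ] z 0.1299 rect [464.8  23.5] [19.  19.2] 45.08250427246094
  tab px [309.1 170.7] 57 xyz [ 0.6331 -0.0477  0.158 ] z 0.1584 rect [633.  -47.7] [23.2 14.3] 25.75165557861328
```

View pics/crop1.png

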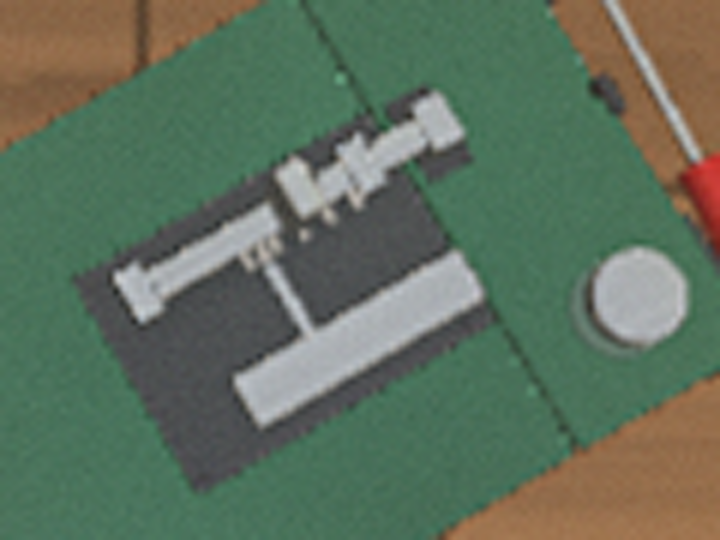

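Chest yaw is about 30.5°. The tab is 64 mm from the bar, as the text says, and 7 mm to the -y side of the bar's centre. Heights agree with the text to within 2–3 mm. First I rise, turn the jaw axis onto chest x and set the finger spacing to 64 mm.

arm_command --targets '[{"dz": -1.2, "rz": 0.12, "grip": 55}, {"dz": -1.2, "rz": 0.12, "grip": 55}, {"dz": -1.2, "rz": 0.12, "grip": 55}, {"dz": -1.2, "rz": 0.12, "grip": 55}, {"dz": -1.2, "rz": 0.12, "grip": 55}]'

```text
$.targets[0]: bad value
```

```bash
cat > g.py <<'E'
from h import *
import sys
from scipy.spatial.transform import Rotation as R
s=read_state();M=R.from_quat(s["tcp_rot"]).as_matrix()
print(s["t"],s["position"].round(4),"w",round(s["width"],3),"F",s["contact_force"].round(2))
print("tool y yaw",np.degrees(np.arctan2(M[1,1],M[0,1])),"z",M[:,2].round(4))
if len(sys.argv)>1: print("tool d cm",(M.T@(np.array(eval(sys.argv[1]))-s["position"])*100).round(2))
E
python3 g.py "[.6185,-.088,.25]"
```

```text
0.1 [0.2485 0.6    0.2045] w 1.0 F [-0.18 -0.27  0.26]
tool y yaw 67.49600682788892 z [-9.0e-04 -1.5e-03 -1.0e+00]
tool d cm [-60.52 -49.41  -4.49]
```

arm_command --targets '[{"dx": 0, "dy": 0, "dz": -1.2, "rx": 0, "ry": 0, "rz": 0.12, "grip": 55}, {"dx": 0, "dy": 0, "dz": -1.2, "rx": 0, "ry": 0, "rz": 0.12, "grip": 55}, {"dx": 0, "dy": 0, "dz": -1.2, "rx": 0, "ry": 0, "rz": 0.12, "grip": 55}, {"dx": 0, "dy": 0, "dz": -1.2, "rx": 0, "ry": 0, "rz": 0.12, "grip": 55}, {"dx": 0, "dy": 0, "dz": -1.2, "rx": 0, "ry": 0, "rz": 0.12, "grip": 55}]'

```text
t: 0.52
position: [0.2486, 0.6002, 0.2654]
tcp_rot: [0.479, 0.878, -0.001, -0.0]
contact_force: [-0.2, 0.8, 0.5]
width: 0.686
```

arm_command --targets '[{"dx": 0, "dy": 0, "dz": 0, "rx": 0, "ry": 0, "rz": 0.04, "grip": 55}, {"dx": 0, "dy": 0, "dz": 0, "rx": 0, "ry": 0, "rz": 0, "grip": 55}, {"dx": 0, "dy": 0, "dz": 0, "rx": 0, "ry": 0, "rz": 0, "grip": 55}, {"dx": 0, "dy": 0, "dz": 0, "rx": 0, "ry": 0, "rz": 0, "grip": 55}, {"dx": 0, "dy": 0, "dz": 0, "rx": 0, "ry": 0, "rz": 0, "grip": 55}]'

```text
t: 0.93
position: [0.2486, 0.6002, 0.2645]
tcp_rot: [0.493, 0.87, -0.001, -0.0]
contact_force: [0.3, 0.8, -0.5]
width: 0.552
```

```bash
python3 g.py "[.6185,-.088,.25]"
```

```text
0.9333 [0.2486 0.6002 0.2645] w 0.552 F [ 0.25  0.81 -0.51]
tool y yaw 30.86262696222342 z [-8.0e-04 -1.3e-03 -1.0e+00]
tool d cm [-78.04  -3.55   1.51]
```

arm_command --targets '[{"dx": -3.0, "dy": -0.14, "dz": 0, "rx": 0, "ry": 0, "rz": 0, "grip": 55}, {"dx": -3.0, "dy": -0.14, "dz": 0, "rx": 0, "ry": 0, "rz": 0, "grip": 55}, {"dx": -3.0, "dy": -0.14, "dz": 0, "rx": 0, "ry": 0, "rz": 0, "grip": 55}, {"dx": -3.0, "dy": -0.14, "dz": 0, "rx": 0, "ry": 0, "rz": 0, "grip": 55}, {"dx": -3.0, "dy": -0.14, "dz": 0, "rx": 0, "ry": 0, "rz": 0, "grip": 55}]'

```text
t: 1.35
position: [0.3199, 0.4667, 0.2649]
tcp_rot: [0.493, 0.87, -0.0, -0.0]
contact_force: [-0.9, 0.2, 0.4]
width: 0.552
```

arm_command --targets '[{"dx": -3.0, "dy": -0.14, "dz": 0, "rx": 0, "ry": 0, "rz": 0, "grip": 55}, {"dx": -3.0, "dy": -0.14, "dz": 0, "rx": 0, "ry": 0, "rz": 0, "grip": 55}, {"dx": -3.0, "dy": -0.14, "dz": 0, "rx": 0, "ry": 0, "rz": 0, "grip": 55}, {"dx": -3.0, "dy": -0.14, "dz": 0, "rx": 0, "ry": 0, "rz": 0, "grip": 55}, {"dx": -3.0, "dy": -0.14, "dz": 0, "rx": 0, "ry": 0, "rz": 0, "grip": 55}]'

```text
t: 1.77
position: [0.3908, 0.3343, 0.2651]
tcp_rot: [0.493, 0.87, -0.0, -0.0]
contact_force: [1.4, -0.8, 0.1]
width: 0.55
```

arm_command --targets '[{"dx": -3.0, "dy": -0.14, "dz": 0, "rx": 0, "ry": 0, "rz": 0, "grip": 55}, {"dx": -3.0, "dy": -0.14, "dz": 0, "rx": 0, "ry": 0, "rz": 0, "grip": 55}, {"dx": -3.0, "dy": -0.14, "dz": 0, "rx": 0, "ry": 0, "rz": 0, "grip": 55}, {"dx": -3.0, "dy": -0.14, "dz": 0, "rx": 0, "ry": 0, "rz": 0, "grip": 55}, {"dx": -3.0, "dy": -0.14, "dz": 0, "rx": 0, "ry": 0, "rz": 0, "grip": 55}]'

```text
t: 2.18
position: [0.4616, 0.2019, 0.2652]
tcp_rot: [0.494, 0.87, -0.0, -0.0]
contact_force: [0.7, 0.3, -0.1]
width: 0.548
```

arm_command --targets '[{"dx": -3.0, "dy": -0.14, "dz": 0, "rx": 0, "ry": 0, "rz": 0, "grip": 55}, {"dx": -3.0, "dy": -0.14, "dz": 0, "rx": 0, "ry": 0, "rz": 0, "grip": 55}, {"dx": -3.0, "dy": -0.14, "dz": 0, "rx": 0, "ry": 0, "rz": 0, "grip": 55}, {"dx": -3.0, "dy": -0.14, "dz": 0, "rx": 0, "ry": 0, "rz": 0, "grip": 55}, {"dx": -3.0, "dy": -0.14, "dz": 0, "rx": 0, "ry": 0, "rz": 0, "grip": 55}]'

```text
t: 2.6
position: [0.5325, 0.0695, 0.2651]
tcp_rot: [0.494, 0.87, -0.0, -0.0]
contact_force: [-0.6, -0.5, -0.6]
width: 0.549
```

arm_command --targets '[{"dx": -3.0, "dy": -0.14, "dz": 0, "rx": 0, "ry": 0, "rz": 0, "grip": 55}, {"dx": -3.0, "dy": -0.14, "dz": 0, "rx": 0, "ry": 0, "rz": 0, "grip": 55}, {"dx": -3.0, "dy": -0.14, "dz": 0, "rx": 0, "ry": 0, "rz": 0, "grip": 55}, {"dx": -3.0, "dy": -0.14, "dz": 0, "rx": 0, "ry": 0, "rz": 0, "grip": 55}, {"dx": -3.0, "dy": -0.14, "dz": 0, "rx": 0, "ry": 0, "rz": 0, "grip": 55}]'

```text
t: 3.02
position: [0.6034, -0.0629, 0.265]
tcp_rot: [0.494, 0.87, -0.0, -0.0]
contact_force: [0.4, 0.1, -0.1]
width: 0.554
```

```bash
python3 g.py "[.6185,-.088,.18]"
```

```text
3.0167 [ 0.6034 -0.0629  0.265 ] w 0.554 F [ 0.39  0.1  -0.14]
tool y yaw 30.84454235432542 z [-7.e-04  3.e-04 -1.e+00]
tool d cm [-2.94  0.01  8.49]
```

arm_command --targets '[{"dx": -1.5, "dy": 0, "dz": 0, "rx": 0, "ry": 0, "rz": 0, "grip": 55}, {"dx": -1.4, "dy": 0, "dz": 2.0, "rx": 0, "ry": 0, "rz": 0, "grip": 55}, {"dx": 0, "dy": 0, "dz": 3.0, "rx": 0, "ry": 0, "rz": 0, "grip": 55}, {"dx": 0, "dy": 0, "dz": 3.0, "rx": 0, "ry": 0, "rz": 0, "grip": 55}, {"dx": 0, "dy": 0, "dz": 0, "rx": 0, "ry": 0, "rz": 0, "grip": 55}]'

```text
t: 3.43
position: [0.6139, -0.0849, 0.1781]
tcp_rot: [0.494, 0.87, -0.001, -0.006]
contact_force: [-1.0, 0.3, 0.2]
width: 0.549
```

```bash
python3 g.py "[.6185,-.088,.145]"
python3 - <<'E'
from h import *
p,d=snapshot("scene");q,e=snapshot("top");np.savez("scene1.npz",p=p,d=d)
a=cv2.resize(p[100:300,120:320,::-1],(400,400),interpolation=2);b=cv2.resize(q[120:240,250:370,::-1],(400,400),interpolation=2)
cv2.imwrite("pics/v1.png",np.hstack([a,b]))
E
```

```text
3.4333 [ 0.6139 -0.0849  0.1781] w 0.549 F [-0.98  0.35  0.2 ]
tool y yaw 30.838691048688464 z [-0.012   0.0042 -0.9999]
tool d cm [-0.54  0.26  3.3 ]
```

View pics/v1.png

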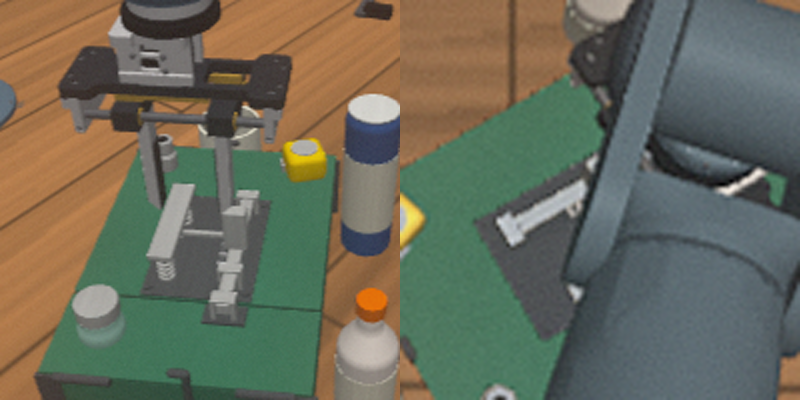

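Right half: the arm hides most of the top view. Left half, scene view: the tips still hover, at crop (153,205) and (225,210), and appear shifted because of their height. I'll project the expected tip positions to compare.

```bash
python3 g.py "[.6185,-.088,.145]"
python3 - <<'E'
from h import *
from scipy.spatial.transform import Rotation as R
s=read_state();M=R.from_quat(s["tcp_rot"]).as_matrix()
c=calibration("scene");T=np.linalg.inv(np.array(c["pose"]))
def pr(P):
    q=T[:3,:3]@P+T[:3,3];return np.array([q[0]/q[2]*c["fx"]+c["cx"],q[1]/q[2]*c["fy"]+c["cy"]])
print("TCP",pr(s["position"]))
for sg in(1,-1):
    P=s["position"]+M[:,1]*.032*sg;print(sg,P.round(3),"px",pr(P).round(1),"crop x2",((pr(P)-[120,100])*2).round(0))
    P=s["position"]+M[:,1]*.032*sg-.1*M[:,2];print(" 10cm up","crop x2",((pr(P)-[120,100])*2).round(0))
f=np.load("scene1.npz");p,d=f["p"],f["d"];W=pts("scene",d)
for u,v in((76,90),(75,100),(112,80),(112,90),(111,100),(114,100),(117,103),(117,112)):
    print((u*2,v*2),W[100+v,120+u].round(3))
m=(W[...,2]>.172)&(W[...,2]<.2)&(abs(W[...,0]-.614)<.08)&(abs(W[...,1]+.085)<.08)
k,l,st,ce=cv2.connectedComponentsWithStats(m.astype(np.uint8))
for i in range(1,k):
    if st[i,4]>5: print("comp",st[i],W[l==i].min(0).round(3),W[l==i].max(0).round(3))
E
```

```text
3.5333 [ 0.6172 -0.0857  0.1847] w 0.554 F [ 0.01 -0.99  1.01]
tool y yaw 30.860275617364334 z [-0.0026  0.001  -1.    ]
tool d cm [-0.28  0.    3.97]
TCP [216.61696431 199.74824428]
1 [ 0.645 -0.069  0.185] px [234.1 200.8] crop x2 [228. 202.]
 10cm up crop x2 [221. 107.]
-1 [ 0.59  -0.102  0.185] px [199.3 198.7] crop x2 [159. 197.]
 10cm up crop x2 [144. 104.]
(152, 180) [ 0.591 -0.108  0.209]
(150, 200) [ 0.587 -0.11   0.186]
(224, 160) [ 0.649 -0.075  0.237]
(224, 180) [ 0.647 -0.075  0.214]
(222, 200) [ 0.645 -0.077  0.192]
(228, 200) [ 0.65  -0.075  0.193]
(234, 206) [ 0.631 -0.047  0.158]
(234, 224) [ 0.636 -0.055  0.143]
comp [193 190  10  15  84] [ 0.584 -0.112  0.176] [ 0.595 -0.091  0.2  ]
comp [228 190   9  17  73] [ 0.638 -0.08   0.177] [ 0.65  -0.057  0.2  ]
```

Projected tips agree with the picture to within about 4 mm. Finger B will sit about 23 mm behind the tab centre and finger A on the bar about 30 mm from its centre. Next I descend to just above the catch.

arm_command --targets '[{"dx": -0.2, "dy": 0, "dz": 1.0, "rx": 0, "ry": 0, "rz": 0, "grip": 55}, {"dx": 0, "dy": 0, "dz": 1.0, "rx": 0, "ry": 0, "rz": 0, "grip": 55}, {"dx": 0, "dy": 0, "dz": 1.0, "rx": 0, "ry": 0, "rz": 0, "grip": 55}, {"dx": 0, "dy": 0, "dz": 1.0, "rx": 0, "ry": 0, "rz": 0, "grip": 55}, {"dx": 0, "dy": 0, "dz": 0, "rx": 0, "ry": 0, "rz": 0, "grip": 55}]'

```text
t: 3.95
position: [0.6175, -0.0876, 0.1427]
tcp_rot: [0.494, 0.87, -0.0, -0.002]
contact_force: [0.8, -0.5, -0.7]
width: 0.551
```

arm_command --targets '[{"dx": 0, "dy": 0, "dz": 0.2, "rx": 0, "ry": 0, "rz": 0, "grip": 55}, {"dx": 0, "dy": 0, "dz": 0.2, "rx": 0, "ry": 0, "rz": 0, "grip": 55}, {"dx": 0, "dy": 0, "dz": 0.2, "rx": 0, "ry": 0, "rz": 0, "grip": 55}, {"dx": 0, "dy": 0, "dz": 0, "rx": 0, "ry": 0, "rz": 0, "grip": 55}, {"dx": 0, "dy": 0, "dz": 0, "rx": 0, "ry": 0, "rz": 0, "grip": 55}]'

```text
t: 4.37
position: [0.6191, -0.0881, 0.1396]
tcp_rot: [0.494, 0.87, 0.0, 0.0]
contact_force: [-0.2, -0.0, 0.1]
width: 0.551
```

```bash
python3 g.py "[.6185,-.088,.138]"
```

```text
4.3667 [ 0.6191 -0.0881  0.1396] w 0.551 F [-0.21 -0.    0.05]
tool y yaw 30.82441495685341 z [ 3.e-04 -1.e-04 -1.e+00]
tool d cm [ 0.04 -0.04  0.16]
```

arm_command --targets '[{"dx": 0, "dy": 0, "dz": 0.2, "rx": 0, "ry": 0, "rz": 0, "grip": 55}, {"dx": 0, "dy": 0, "dz": 0.2, "rx": 0, "ry": 0, "rz": 0, "grip": 55}, {"dx": 0, "dy": 0, "dz": 0.2, "rx": 0, "ry": 0, "rz": 0, "grip": 55}, {"dx": 0, "dy": 0, "dz": 0, "rx": 0, "ry": 0, "rz": 0, "grip": 55}, {"dx": 0, "dy": 0, "dz": 0, "rx": 0, "ry": 0, "rz": 0, "grip": 55}]'

```text
t: 4.78
position: [0.6193, -0.0882, 0.1339]
tcp_rot: [0.494, 0.87, 0.0, 0.0]
contact_force: [0.7, -0.2, 3.4]
width: 0.555
```

arm_command --targets '[{"dx": 0, "dy": 0, "dz": 0.2, "rx": 0, "ry": 0, "rz": 0, "grip": 55}, {"dx": 0, "dy": 0, "dz": 0.2, "rx": 0, "ry": 0, "rz": 0, "grip": 55}, {"dx": 0, "dy": 0, "dz": 0, "rx": 0, "ry": 0, "rz": 0, "grip": 55}, {"dx": 0, "dy": 0, "dz": 0, "rx": 0, "ry": 0, "rz": 0, "grip": 55}, {"dx": 0, "dy": 0, "dz": 0, "rx": 0, "ry": 0, "rz": 0, "grip": 55}]'

```text
t: 5.2
position: [0.6193, -0.0883, 0.1299]
tcp_rot: [0.494, 0.87, 0.0, 0.0]
contact_force: [0.7, 0.2, 4.7]
width: 0.553
```

arm_command --targets '[{"dx": 0, "dy": 0, "dz": 0.15, "rx": 0, "ry": 0, "rz": 0, "grip": 55}, {"dx": 0, "dy": 0, "dz": 0.12, "rx": 0, "ry": 0, "rz": 0, "grip": 55}, {"dx": 0, "dy": 0, "dz": 0, "rx": 0, "ry": 0, "rz": 0, "grip": 55}, {"dx": 0, "dy": 0, "dz": 0, "rx": 0, "ry": 0, "rz": 0, "grip": 55}, {"dx": 0, "dy": 0, "dz": 0, "rx": 0, "ry": 0, "rz": 0, "grip": 55}]'

```text
t: 5.62
position: [0.6192, -0.0883, 0.1272]
tcp_rot: [0.494, 0.87, 0.0, 0.0]
contact_force: [-0.1, -0.8, 5.8]
width: 0.553
```

```bash
python3 g.py;python3 - <<'E'
from h import *
p,d=snapshot("scene");np.savez("scene2.npz",p=p,d=d);F=[]
for i in range(4): snapshot("scene");F.append(read_state()["contact_force"])
print(np.mean(F,0))
cv2.imwrite("pics/v2.png",cv2.resize(p[150:270,150:310,::-1],(800,600),interpolation=2))
E
```

```text
5.6167 [ 0.6192 -0.0883  0.1272] w 0.553 F [-0.14 -0.77  5.79]
tool y yaw 30.822897134055108 z [ 7.e-04 -4.e-04 -1.e+00]
[-0.06173104 -0.18421847  5.6561071 ]
```

View pics/v2.png

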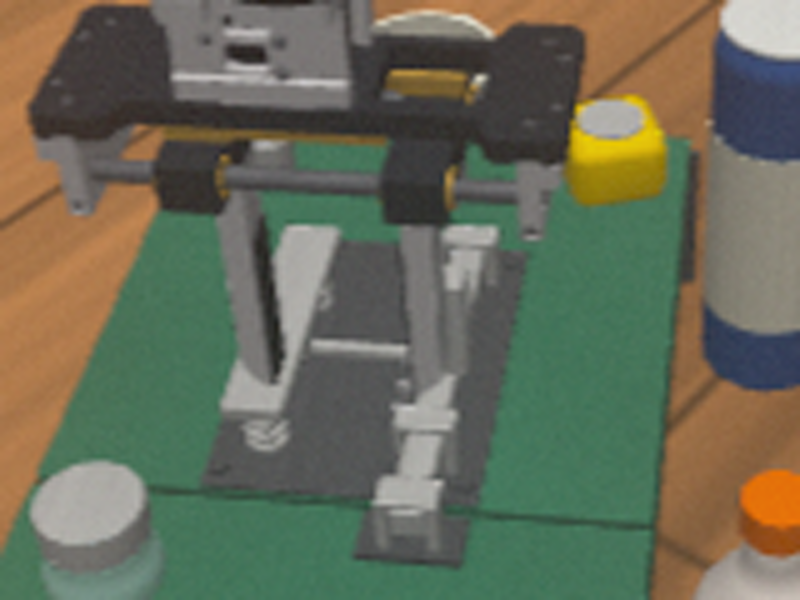

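The left tip (270,380) is on the bar. The right tip (425,375) is in front of the tab on its -y side. The averaged 5.7 N suggests the catch is about 6.7 mm down, so I press slightly further.

arm_command --targets '[{"dx": 0, "dy": 0, "dz": 0.1, "rx": 0, "ry": 0, "rz": 0, "grip": 55}, {"dx": 0, "dy": 0, "dz": 0.0, "rx": 0, "ry": 0, "rz": 0, "grip": 55}, {"dx": 0, "dy": 0, "dz": 0, "rx": 0, "ry": 0, "rz": 0, "grip": 55}, {"dx": 0, "dy": 0, "dz": 0, "rx": 0, "ry": 0, "rz": 0, "grip": 55}, {"dx": 0, "dy": 0, "dz": 0, "rx": 0, "ry": 0, "rz": 0, "grip": 55}]'

```text
t: 6.28
position: [0.6193, -0.0883, 0.1263]
tcp_rot: [0.494, 0.87, 0.0, 0.0]
contact_force: [-0.4, -0.2, 6.2]
width: 0.551
```

```bash
cat > f.py <<'E'
from h import *
F=[]
for i in range(6): snapshot("scene");F.append(read_state()["contact_force"])
f=np.mean(F,0);print("F",f.round(2),"along ey",f@[-.508,.862,0])
E
python3 f.py; python3 g.py
```

```text
F [-0.23 -0.49  5.67] along ey -0.3088444348354535
6.5833 [ 0.6193 -0.0882  0.1263] w 0.555 F [-0.31 -0.53  6.37]
tool y yaw 30.828073114446706 z [ 9.e-04 -4.e-04 -1.e+00]
```

arm_command --targets '[{"dx": 0.2, "dy": 0, "dz": 0.05, "rx": 0, "ry": 0, "rz": 0, "grip": 55}, {"dx": 0.3, "dy": 0, "dz": 0, "rx": 0, "ry": 0, "rz": 0, "grip": 55}, {"dx": 0.3, "dy": 0, "dz": 0, "rx": 0, "ry": 0, "rz": 0, "grip": 55}, {"dx": 0.3, "dy": 0, "dz": 0, "rx": 0, "ry": 0, "rz": 0, "grip": 55}, {"dx": 0.3, "dy": 0, "dz": 0, "rx": 0, "ry": 0, "rz": 0, "grip": 55}]'

```text
t: 7.0
position: [0.6137, -0.0781, 0.1267]
tcp_rot: [0.494, 0.87, -0.001, 0.003]
contact_force: [5.0, -6.4, 4.4]
width: 0.551
```

```bash
python3 f.py; python3 g.py "[.6193,-.0882,.1258]"
```

```text
F [ 2.79 -4.17  5.1 ] along ey -5.006847836432643
7.3 [ 0.6134 -0.0777  0.1266] w 0.548 F [ 2.85 -4.49  5.89]
tool y yaw 30.832960171823554 z [ 0.0045 -0.0035 -1.    ]
tool d cm [-1.2  -0.03  0.09]
```

arm_command --targets '[{"dx": 0.2, "dy": 0, "dz": 0.05, "rx": 0, "ry": 0, "rz": 0, "grip": 55}, {"dx": 0.2, "dy": 0, "dz": 0.03, "rx": 0, "ry": 0, "rz": 0, "grip": 55}, {"dx": 0.2, "dy": 0, "dz": 0, "rx": 0, "ry": 0, "rz": 0, "grip": 55}, {"dx": 0.2, "dy": 0, "dz": 0, "rx": 0, "ry": 0, "rz": 0, "grip": 55}, {"dx": 0.2, "dy": 0, "dz": 0, "rx": 0, "ry": 0, "rz": 0, "grip": 55}]'

```text
t: 7.72
position: [0.6091, -0.0701, 0.1266]
tcp_rot: [0.494, 0.87, -0.001, 0.004]
contact_force: [3.6, -7.1, 6.0]
width: 0.548
```

```bash
python3 f.py; python3 g.py "[.6193,-.0882,.1258]"
python3 - <<'E'
from h import *
p,d=snapshot("scene")
cv2.imwrite("pics/v3.png",cv2.resize(p[150:270,150:310,::-1],(800,600),interpolation=2))
E
```

```text
F [ 2.44 -5.8   7.3 ] along ey -6.238467173685523
8.0167 [ 0.6089 -0.0698  0.1266] w 0.549 F [ 2.48 -5.93  7.71]
tool y yaw 30.8262383748745 z [ 0.0059 -0.0048 -1.    ]
tool d cm [-2.11 -0.05  0.09]
```

View pics/v3.png

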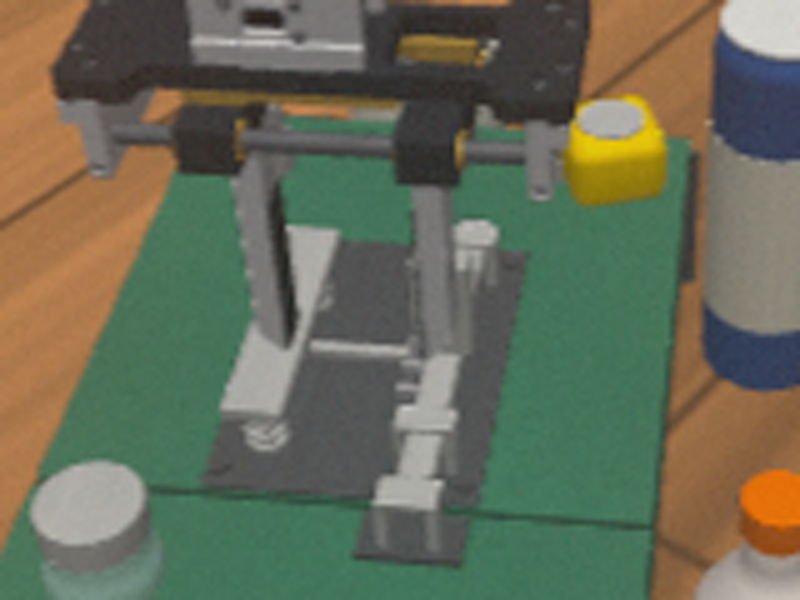

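The bolt is sliding: its end is now leaving the keeper (410,500), the rack teeth have moved, and the finger is still on the bar. I keep pushing.

arm_command --targets '[{"dx": 0.3, "dy": 0, "dz": 0, "rx": 0, "ry": 0, "rz": 0, "grip": 55}, {"dx": 0.3, "dy": 0, "dz": 0, "rx": 0, "ry": 0, "rz": 0, "grip": 55}, {"dx": 0.3, "dy": 0, "dz": 0, "rx": 0, "ry": 0, "rz": 0, "grip": 55}, {"dx": 0.3, "dy": 0, "dz": 0, "rx": 0, "ry": 0, "rz": 0, "grip": 55}, {"dx": 0.3, "dy": 0, "dz": 0, "rx": 0, "ry": 0, "rz": 0, "grip": 55}]'

```text
t: 8.48
position: [0.6014, -0.0571, 0.1266]
tcp_rot: [0.494, 0.87, -0.001, 0.004]
contact_force: [3.4, -7.3, 6.8]
width: 0.552
```

```bash
python3 f.py; python3 g.py "[.6193,-.0882,.1258]"
```

```text
F [ 2.22 -5.08  7.4 ] along ey -5.512030276949165
8.7833 [ 0.6012 -0.0566  0.1264] w 0.551 F [ 2.6  -4.63  7.95]
tool y yaw 30.833838893577088 z [ 0.0058 -0.0043 -1.    ]
tool d cm [-3.64 -0.06  0.09]
```

arm_command --targets '[{"dx": 0.2, "dy": 0, "dz": 0, "rx": 0, "ry": 0, "rz": 0, "grip": 55}, {"dx": 0.2, "dy": 0, "dz": 0, "rx": 0, "ry": 0, "rz": 0, "grip": 55}, {"dx": 0.2, "dy": 0, "dz": 0, "rx": 0, "ry": 0, "rz": 0, "grip": 55}, {"dx": 0.1, "dy": 0, "dz": 0, "rx": 0, "ry": 0, "rz": 0, "grip": 55}, {"dx": 0.1, "dy": 0, "dz": 0, "rx": 0, "ry": 0, "rz": 0, "grip": 55}]'

```text
t: 9.2
position: [0.5973, -0.0501, 0.1265]
tcp_rot: [0.494, 0.87, -0.001, 0.004]
contact_force: [4.3, -6.3, 5.2]
width: 0.549
```

```bash
python3 f.py; python3 g.py "[.6193,-.0882,.1258]"
```

```text
F [ 3.73 -5.92  6.41] along ey -6.994203839518628
9.5 [ 0.5973 -0.05    0.1265] w 0.552 F [ 4.05 -5.91  7.38]
tool y yaw 30.828158232100282 z [ 0.0062 -0.0047 -1.    ]
tool d cm [-4.41 -0.07  0.1 ]
```

arm_command --targets '[{"dx": 0.1, "dy": 0, "dz": 0, "rx": 0, "ry": 0, "rz": 0, "grip": 55}, {"dx": 0.1, "dy": 0, "dz": 0, "rx": 0, "ry": 0, "rz": 0, "grip": 55}, {"dx": 0.1, "dy": 0, "dz": 0, "rx": 0, "ry": 0, "rz": 0, "grip": 55}, {"dx": 0, "dy": 0, "dz": 0, "rx": 0, "ry": 0, "rz": 0, "grip": 55}, {"dx": 0, "dy": 0, "dz": 0, "rx": 0, "ry": 0, "rz": 0, "grip": 55}]'

```text
t: 9.92
position: [0.5958, -0.0475, 0.1264]
tcp_rot: [0.494, 0.87, -0.001, 0.004]
contact_force: [3.7, -6.2, 5.9]
width: 0.552
```

```bash
python3 f.py; python3 g.py "[.6193,-.0882,.1258]"
python3 - <<'E'
from h import *
p,d=snapshot("scene")
cv2.imwrite("pics/v4.png",cv2.resize(p[150:270,150:310,::-1],(800,600),interpolation=2))
E
```

```text
F [ 3.24 -5.93  6.49] along ey -6.755720544179059
10.2167 [ 0.5958 -0.0475  0.1264] w 0.55 F [ 2.94 -6.09  6.38]
tool y yaw 30.82439989498805 z [ 0.0063 -0.0048 -1.    ]
tool d cm [-4.7  -0.06  0.1 ]
```

View pics/v4.png

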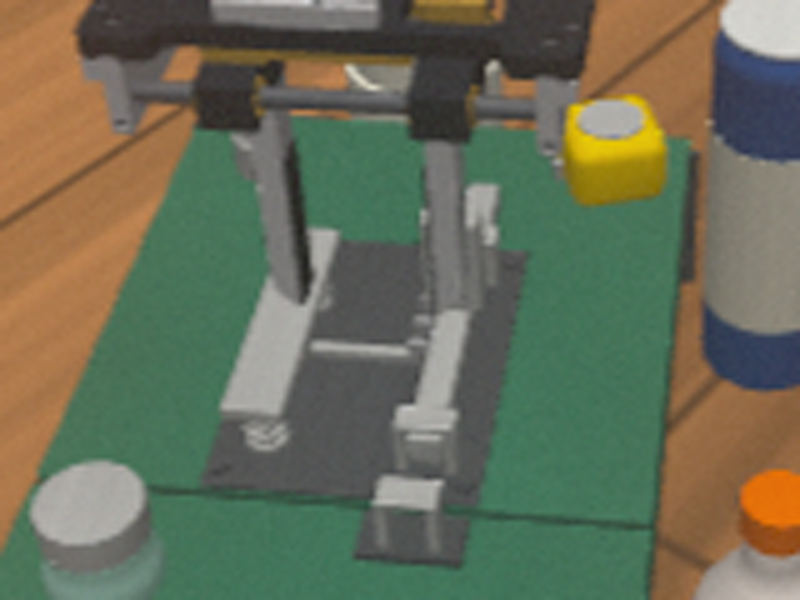

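The bolt end is now at the guide (425,450), clear of the keeper. There is no force rise at a stop yet, so I continue.

arm_command --targets '[{"dx": 0.1, "dy": 0, "dz": 0, "rx": 0, "ry": 0, "rz": 0, "grip": 55}, {"dx": 0.1, "dy": 0, "dz": 0, "rx": 0, "ry": 0, "rz": 0, "grip": 55}, {"dx": 0.1, "dy": 0, "dz": 0, "rx": 0, "ry": 0, "rz": 0, "grip": 55}, {"dx": 0, "dy": 0, "dz": 0, "rx": 0, "ry": 0, "rz": 0, "grip": 55}, {"dx": 0, "dy": 0, "dz": 0, "rx": 0, "ry": 0, "rz": 0, "grip": 55}]'

```text
t: 10.68
position: [0.5948, -0.0457, 0.1265]
tcp_rot: [0.494, 0.869, -0.001, 0.005]
contact_force: [5.1, -8.4, 5.0]
width: 0.551
```

```bash
python3 f.py; python3 g.py "[.6193,-.0882,.1258]"
```

```text
F [ 5.48 -8.36  4.79] along ey -9.98851621500945
10.9833 [ 0.5947 -0.0457  0.1265] w 0.553 F [ 6.31 -7.95  4.35]
tool y yaw 30.795216642527574 z [ 0.0077 -0.0063 -1.    ]
tool d cm [-4.9  -0.06  0.12]
```

arm_command --targets '[{"dx": 0.1, "dy": 0, "dz": 0, "rx": 0, "ry": 0, "rz": 0, "grip": 55}, {"dx": 0.1, "dy": 0, "dz": 0.03, "rx": 0, "ry": 0, "rz": 0, "grip": 55}, {"dx": 0, "dy": 0, "dz": 0, "rx": 0, "ry": 0, "rz": 0, "grip": 55}, {"dx": 0, "dy": 0, "dz": 0, "rx": 0, "ry": 0, "rz": 0, "grip": 55}, {"dx": 0, "dy": 0, "dz": 0, "rx": 0, "ry": 0, "rz": 0, "grip": 55}]'

```text
t: 11.4
position: [0.5947, -0.0456, 0.1266]
tcp_rot: [0.494, 0.869, -0.001, 0.007]
contact_force: [8.3, -12.8, 4.2]
width: 0.546
```

```bash
python3 f.py; python3 g.py "[.6193,-.0882,.1258]"
python3 - <<'E'
from h import *
p,d=snapshot("scene");W=pts("scene",d);z=W[...,2]
hs=cv2.cvtColor(p,cv2.COLOR_RGB2HSV)
m=(hs[...,1]<60)&(z>.147)&(z<.165)&(abs(W[...,0]-.61)<.05)&(W[...,1]>-.05)&(W[...,1]<.03)
k,l,st,ce=cv2.connectedComponentsWithStats(m.astype(np.uint8))
for i in range(1,k):
    if st[i,4]>8: print(st[i],W[l==i].mean(0).round(4))
E
```

```text
F [  8.67 -13.39   3.36] along ey -15.945884104427499
11.7 [ 0.5947 -0.0457  0.1265] w 0.554 F [  8.06 -13.42   3.4 ]
tool y yaw 30.755013438985987 z [ 0.0104 -0.0093 -0.9999]
tool d cm [-4.91 -0.06  0.14]
[234 190  12  14  80] [ 0.6225 -0.0282  0.1552]
```

The tool no longer advances and the push force rises to 16 N, so the bolt is at its stop with the catch still pressed. I ease back a few mm to unload the tab, then lift straight up.

arm_command --targets '[{"dx": -0.2, "dy": 0, "dz": 0, "rx": 0, "ry": 0, "rz": 0, "grip": 55}, {"dx": -0.2, "dy": 0, "dz": 0, "rx": 0, "ry": 0, "rz": 0, "grip": 55}, {"dx": -0.2, "dy": 0, "dz": 0, "rx": 0, "ry": 0, "rz": 0, "grip": 55}, {"dx": 0, "dy": 0, "dz": 0, "rx": 0, "ry": 0, "rz": 0, "grip": 55}, {"dx": 0, "dy": 0, "dz": 0, "rx": 0, "ry": 0, "rz": 0, "grip": 55}]'

```text
t: 12.17
position: [0.5948, -0.046, 0.1261]
tcp_rot: [0.494, 0.87, 0.001, 0.001]
contact_force: [-1.6, 1.4, 11.2]
width: 0.55
```

arm_command --targets '[{"dx": 0, "dy": 0, "dz": -0.4, "rx": 0, "ry": 0, "rz": 0, "grip": 55}, {"dx": 0, "dy": 0, "dz": -0.5, "rx": 0, "ry": 0, "rz": 0, "grip": 55}, {"dx": 0, "dy": 0, "dz": -1.0, "rx": 0, "ry": 0, "rz": 0, "grip": 55}, {"dx": 0, "dy": 0, "dz": -2.0, "rx": 0, "ry": 0, "rz": 0, "grip": 55}, {"dx": 0, "dy": 0, "dz": -2.0, "rx": 0, "ry": 0, "rz": 0, "grip": 55}]'

```text
t: 12.58
position: [0.5921, -0.0459, 0.1818]
tcp_rot: [0.494, 0.869, -0.001, -0.003]
contact_force: [1.1, 0.8, 0.6]
width: 0.551
```

arm_command --targets '[{"dx": 0, "dy": 0, "dz": -2.0, "rx": 0, "ry": 0, "rz": 0, "grip": 55}, {"dx": 0, "dy": 0, "dz": -2.0, "rx": 0, "ry": 0, "rz": 0, "grip": 55}, {"dx": 0, "dy": 0, "dz": -2.0, "rx": 0, "ry": 0, "rz": 0, "grip": 55}, {"dx": 0, "dy": 0, "dz": 0, "rx": 0, "ry": 0, "rz": 0, "grip": 55}, {"dx": 0, "dy": 0, "dz": 0, "rx": 0, "ry": 0, "rz": 0, "grip": 55}]'

```text
t: 13.0
position: [0.5937, -0.046, 0.2433]
tcp_rot: [0.494, 0.87, 0.0, 0.0]
contact_force: [-0.6, -0.8, -1.5]
width: 0.552
```

```bash
python3 g.py
python3 - <<'E'
from h import *
p,d=snapshot("scene");W=pts("scene",d);z=W[...,2]
hs=cv2.cvtColor(p,cv2.COLOR_RGB2HSV)
for a,b,nm in((.147,.165,"tab"),(.118,.142,"catch")):
    m=(hs[...,1]<60)&(z>a)&(z<b)&(abs(W[...,0]-.6)<.06)&(W[...,1]>-.15)&(W[...,1]<.03)
    k,l,st,ce=cv2.connectedComponentsWithStats(m.astype(np.uint8))
    for i in range(1,k):
        if st[i,4]>12: print(nm,st[i],W[l==i].mean(0).round(4),"med z",np.median(z[l==i]).round(4))
cv2.imwrite("pics/v5.png",cv2.resize(p[100:340,120:440,::-1],(800,600),interpolation=2))
# change against the first picture, away from the arm
for nm in("scene",):
    o=np.load("scene0.npz")["p"];df=cv2.absdiff(o,p).max(2);print("changed px rows>=260",(df[260:]>50).sum())
E
```

```text
13.0 [ 0.5937 -0.046   0.2433] w 0.552 F [-0.59 -0.83 -1.52]
tool y yaw 30.82622678686293 z [ 3.e-04 -1.e-04 -1.e+00]
tab [234 190  12   8  89] [ 0.6134 -0.0185  0.1541] med z 0.1554
catch [193 192  25  40 495] [ 0.5771 -0.0819  0.1338] med z 0.1343
catch [234 197  13  12 122] [ 0.615  -0.0204  0.1304] med z 0.1304
changed px rows>=260 0
```

View pics/v5.png

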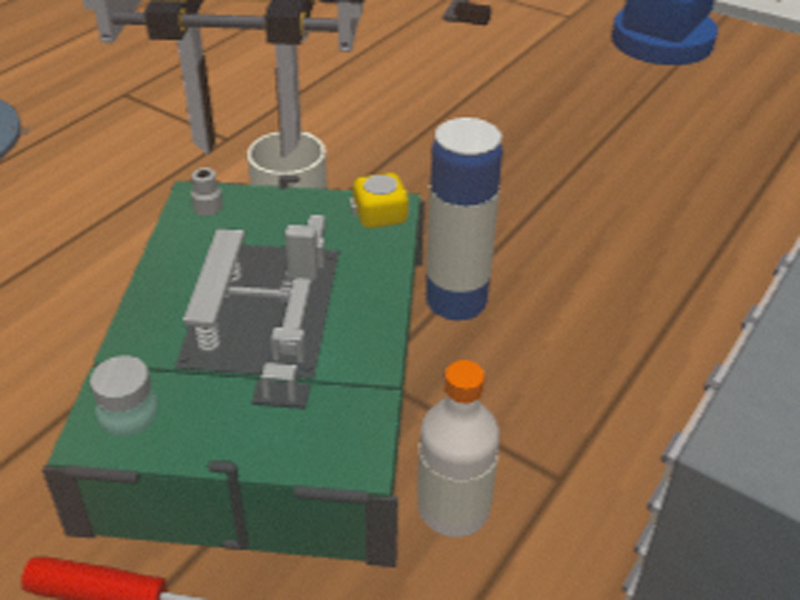

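The tab moved about 39 mm by depth. The catch face is back at its original measured height (0.1343), and nothing else has shifted. The arm is clear, so I hand the job in.

```bash
python3 -c "
from bench import *
print(finish_job())"
```

```text
the job is handed in; nothing more can be done
None
```

The bolt is fully drawn, the catch has sprung up behind it, and I handed the job in at about 13 s. The hand-in returned no verdict. One fingertip held the catch about 8–10 mm down while the other pushed the tab. At the end the tool stopped advancing and the push force rose to 16 N, which marks the stop. I then backed off and lifted clear.

**Last checks:**
- **Bolt:** the tab moved 38.6 mm by depth, against 40 mm nominal and 37 mm needed. The end of travel showed clearly in the force, so I take the bolt to be fully drawn.
- **Catch:** its face is back at the height measured at the start (0.1343 m).
- **Surroundings:** the near part of the picture has no changed pixels. The other objects look unmoved by eye, but I did not re-measure their positions.
- **Robot:** it is clear of everything, with the fingertips at 0.243 m.

**Disagreements:**
- **Cameras:** the two views differed by about 5 mm in y and 2–3 mm in height.
- **Catch depth:** before the push, spring force put it about 1–2 mm less deep than tip height did.
- **Easing off:** the vertical force rose to 11 N for a moment, then went to zero as the tool lifted.
- **Refused command:** my first move command was rejected because rows need every field. Nothing moved.

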